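# Clip the message pad to its stand

## Task

The yellow message pad beside the telephone only leans on its wooden stand and could slip off. Squeeze the two thumb plates of the steel spring clip to open its jaw, lift the clip off the bare end of the stand's board, push it fully down over the pad and the board together at about the middle of the pad's top edge, and let it close so that it clamps both. Leave the pad standing on its ledge against the board, and do not disturb the mug or the power bank.

Things in the scene. Friction and masses are not known exactly. Their poses are not given: they have to be found in the camera images.
- clip: Sheet-steel spring clip (bulldog), two halves on a pin. Origin: middle of the pin. z from jaw up to thumb plates, y along the pin, x across the jaw from front to rear. It is the frame of the front half: opening the jaw by a turns it about a/2 about y. Starts on the board's bare +y end, in line with it, pin 6 mm above its top edge. The pin's coil (radius 4.5 mm) stops on that edge when fully down.
- clip_plates (a point): Point midway between the two upright thumb plates to squeeze, 22 mm above the pin. Plates: 2 mm sheet, 30 mm wide along y, from 0 to 32 mm above the pin, spreading from 22 to 46 mm over their outsides when the joint is 0; squeezed to the stop (about 10 N) they are parallel, about 20 mm over their outsides.
- clip_lips (a point): Point midway between the jaw's two round lips at joint 0, 28 mm below the pin. The jaw blades are 44 mm wide along y; the lips are 7 mm apart at joint 0, about 27 mm when squeezed to the stop.
- clip_rear (a joint): Opening of the clip's jaw in rad against its spring: 0 on the bare 7 mm board, about 0.25 on board and pad together (14 mm), 0.70 fully squeezed, -0.25 fully shut.
- board: The stand's fixed wooden board, 250 wide, 7 mm thick, leaning back (top away from the robot) by 0.17 rad. Origin: middle of the foot of its front face, on the ledge, 26 mm above the worktop. z up along the board (top edge at 214 mm), y along its width, x its normal, backward (front face 0, back 7 mm). The ledge reaches 29 mm forward; struts behind, all lower than the board.
- board_top (a point): Middle of the board's top edge (x 3.5, y 0, z 214 mm in the board's frame), same axes as the board.
- notepad: Yellow notepad, 208 high, 146 wide, 7 mm thick, loose, upright on the ledge and leaning flat against the board, towards its -y end. Origin: middle of its back face. x up along the board, y along the board's width, z out of its front face. Its top edge is at x = 104 mm, about 5 mm below the board's top edge.
- mug: White mug, 92 mm across, 95 mm high, standing on the worktop to the left in front of the stand; origin under its middle. A bystander.
- power_bank: White power bank, 66 x 118 mm, 15 mm thick, lying on the worktop to the left of the telephone; origin under its middle. A bystander.

How it is judged:
On the way:
1. the clip has been lifted clear of the board's top edge (z of clip in the frame of board above 0.25 m), for 0.1 s.
At the end, for the whole second after the job is handed in: The clip presses on pad and board (over 1.5 N each), jaw at 0.12 to 0.45 rad, pin at most 19 mm above the board's top edge, within 35 mm of the pad's middle, in line within 0.25 rad; the pad stands within 10 mm and 0.10 rad of its first place on ledge and board; both are at rest (z of clip in the frame of board between 0.205 and 0.233 m and x of clip in the frame of board between -0.018 and 0.018 m and y of clip in the frame of notepad between -0.035 and 0.035 m and value of joint clip_rear between 0.12 and 0.45 rad and contact force between clip and notepad above 1.5 N and contact force between clip and board above 1.5 N and angle between the y axis of clip and the y axis of board, either way round below 0.25 rad and z of notepad in the frame of board between 0.096 and 0.114 m and x of notepad in the frame of board above -0.01 m and angle between the x axis of notepad and the z axis of board, either way round below 0.1 rad and linear speed of each of clip, notepad below 0.02 m/s); the robot touches nothing.
It fails at once if the mug is shifted by more than 30 mm (distance of mug from where it was at the start of the episode above 0.03 m).
It fails at once if the power bank is shifted by more than 30 mm (distance of power_bank from where it was at the start of the episode above 0.03 m).
It also fails if it takes over 32 s, if anything falls off the work surface, if the arm or the gripper's body presses on something with over 40 N, if the wrist force passes 120 N, or if a joint passes its speed limit or range.

## Robot

A 6-joint arm with a two-finger parallel gripper is mounted at the origin on a cart in front of the work surface, level with it; the furniture and walls round the work are solid. World frame = base frame: x ahead of the robot, y to its left, z up, the work surface at z = 0. Lengths are in m, angles in rad, forces in N, time in s.
With the tool pointing down it reaches from about 0.25 to 0.725 m from the base axis. Payload 4 kg.
Tool frame: the origin (TCP) lies at the very end of the fingers, on their centre line; the grasp point (between the pads) lies 19 mm behind it; z points along the fingers, y is the line along which they close (so a half turn about z gives the same grasp; the last joint's range is limited). The gripper opens to 85 mm and grips with 20 to 120 N. Pads are 22 mm wide; open, the fingers measure 114 mm over their backs; the gripper's body (76 mm by 85 mm) begins 54 mm behind the grasp point. The pads swing forward as they close: fully open they stand 13 mm farther back than shut.
Start: joints at [1.152, 0.241, 0.005, 1.335, 0, 1.571], TCP at [0.203, 0.457, 0.192] pointing down, gripper open.
Joint ranges: [-2.72, 2.72], [-1.05, 1.87], [-1.09, 1.28], [-1.99, 2.15], [-1.42, 1.44], [-3.14, 3.14]. Speed limits (rad/s): [2.79, 2.79, 3.14, 3.14, 3.14, 3.14].

## Interface

Orientations are given as a unit quaternion [x, y, z, w].
In Python, from workcell import * gives the robot as it stands. The module is installed in compiled form; this text tells all that it offers.
- The arm moves only by the tool send_rows, never from a script. Its argument "steps" is text: rows parted by semicolons, each of 7 numbers parted by spaces: the opening, from -1 (shut) to 1 (fully open), then the shift along the world's x, y, z in m, then the turn, a rotation vector about the world's x, y, z in rad. A call has exactly 5 rows; each row shifts and turns the commanded pose from where the row before left it; what a row does not reach is not made up. A row lasts 1/12 s, in which the tool goes at most 41.7 mm and 7.16 degrees, less where a joint would pass 70% of its speed; a pose out of reach is approached as far as the arm can. A call is refused whole if a number of a shift passes 0.0417 or a number of a turn 0.125, either way. A call with a gripper value outside its range is refused whole. The fingers move at their own pace and stop on an object; the grip force is fixed at half the most. Time passes only in rows, so rows that do not move let the fingers close, or fill a call up. It gives the time, the measured TCP pose, the force, the opening and the grip force at its end, in the units of the state.
- get_obs(): the state, without advancing time (a new reading comes with each control period).
- camera(name): name is "scene" or "top"; returns a dict with "frame" (400x640x3 uint8, red, green, blue), "range_z" (400x640 float32, m along the optical axis (not along the pixel's ray), 0 where there is no reading), "camera_matrix" (3x3 intrinsics, pixels), "k1" (the pictures are not rectified: a ray, as slopes to the right and down, at radius r is drawn at 1 + k1 r^2 times it, then the intrinsics apply), "extrinsics" (4x4, takes a point from world to camera coordinates). Camera axes: x right, y down, z forward; pixel columns grow to the right and rows downward; lengths in m; the calibration is good to about 2 mm. A picture is of the moment at which its call begins.
- job_done(): hands the job in; it is judged then, once.
The state is a dict: "clock": time; "joint_pos": joint angles; "joint_vel": joint speeds; "tau": joint torques, N m; "eef_pos": TCP position; "tool_rot": TCP orientation; "ft_force": force on the tool from outside, world axes, zero at the start; "ft_torque": the same for the moment, N m; "grip_width": finger opening in m; "grasp_force": force on a finger pad.
Only numpy, scipy, OpenCV 4.12 (cv2) and the standard library are available. Lean on these libraries where they do the work, as an engineer would, in place of code of your own. Each camera call takes 0.05 s, during which the arm holds its last target. There are 200 camera calls.

## Working session

There is one attempt and no reset: what is moved stays moved. The work goes in short steps, Python scripts to look and compute and a tool call to move; the robot and the scene stay as the last step left them, time stands still between calls to the robot, and variables do not carry over. Pictures are saved under pics/ and viewed, at most 10 in all, crops included, and the job is handed in when it is done.

Besides the shell and the picture viewer there is one more tool, called after "Emit:" in YAML: its name, and indented under it one key for each argument. send_rows: Moves the arm, as the interface text tells. Its arguments: {"type":"object","properties":{"steps":{"type":"string"}},"required":["steps"]}

```bash
mkdir -p pics; cat > h.py <<'E'
from workcell import *
import numpy as np, cv2
def shot(n):
    c=camera(n); return c
def world(c,stride=1):
    d=c["range_z"]; h,w=d.shape
    u,v=np.meshgrid(np.arange(w),np.arange(h))
    K=np.array(c["camera_matrix"],float)
    p=np.stack([u,v],-1).reshape(-1,1,2).astype(float)
    n=cv2.undistortPointsIter(p,K,np.array([c["k1"],0,0,0,0.]),None,None,(3,50,1e-9)).reshape(h,w,2)
    P=np.dstack([n[...,0]*d,n[...,1]*d,d])
    E=np.array(c["extrinsics"]); R=E[:3,:3];t=E[:3,3]
    W=(P-t)@R
    W[d==0]=np.nan
    return W
E
python3 - <<'E'
from h import *
for n in("scene","top"):
    c=camera(n); np.savez(n+"0.npz",**c); cv2.imwrite(f"pics/{n}0.png",c["frame"][...,::-1]); print(n,c["extrinsics"],c["k1"])
o=get_obs();print(o)
E
```

```text
scene [[ 0.78278239 -0.6221938  -0.01125198 -0.38059961]
 [-0.28694129 -0.34483849 -0.89372877  0.31323645]
 [ 0.55219238  0.7028238  -0.44846659  1.02649808]
 [ 0.          0.          0.          1.        ]] 0.003210222323087326
top [[ 6.84089740e-03 -9.99954784e-01  6.60542927e-03  8.53960683e-04]
 [-9.93726332e-01 -7.53538694e-03 -1.11584927e-01  5.22096789e-01]
 [ 1.11629656e-01 -5.80064796e-03 -9.93732948e-01  1.36970644e+00]
 [ 0.00000000e+00  0.00000000e+00  0.00000000e+00  1.00000000e+00]] -0.015431268424117916
{'clock': 0.1, 'joint_pos': array([1.15201110e+00, 2.41315014e-01, 3.82834448e-03, 1.33517182e+00,
       8.87375610e-06, 1.57079494e+00]), 'joint_vel': array([-0.00078266, -0.00300749,  0.00341312, -0.00127823, -0.00093665,
       -0.0013406 ]), 'tau': array([ 8.22284292e-04, -3.73137689e+01,  2.53010327e+01,  1.08638877e-02,
        4.69320651e-05, -2.74421194e-05]), 'eef_pos': array([0.20306122, 0.45620561, 0.19080165]), 'tool_rot': array([ 2.07865055e-01,  9.78157069e-01, -9.09820113e-04, -1.97880258e-04]), 'ft_force': array([-0.06318432, -0.11933205, -0.23016076]), 'ft_torque': array([-0.05782153,  0.06594851, -0.0245635 ]), 'grasp_force': 0.0, 'grip_width': 0.08518371330739431}
```

View pics/scene0.png

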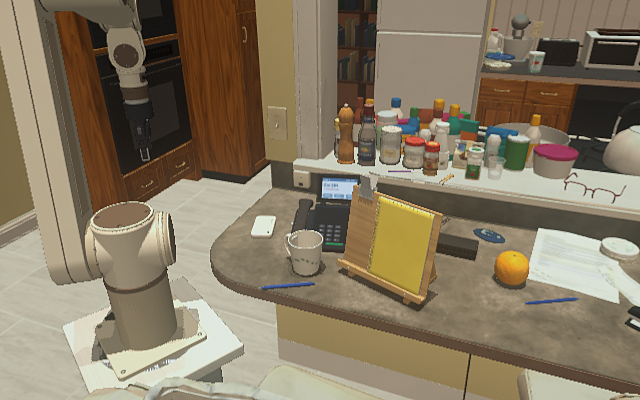

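View pics/top0.png

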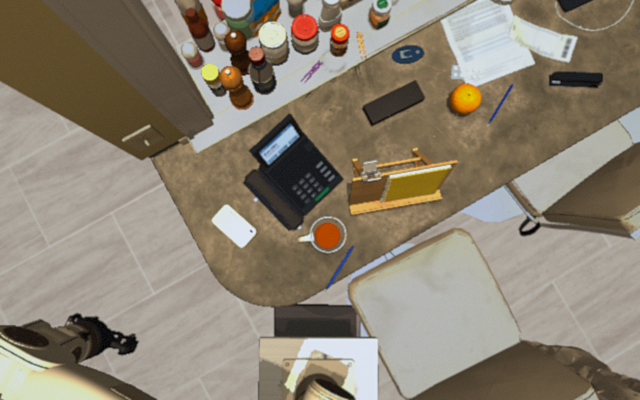

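The scene view shows the clip at about (368,187) and the yellow pad around (403,245). The top view shows the clip at (371,170) and the board's top edge from (352,180) to (457,163). The mug is at (328,235) in the top view.

```bash
cat > m.py <<'E'
from h import *
for n in("scene","top"):
    c=dict(np.load(n+"0.npz")); W=world(c); f=c["frame"]
    hsv=cv2.cvtColor(f,cv2.COLOR_RGB2HSV)
    m=((hsv[...,0]>24)&(hsv[...,0]<34)&(hsv[...,1]>170)&(hsv[...,2]>110)).astype(np.uint8)
    k,l,s,_=cv2.connectedComponentsWithStats(m); i=1+np.argmax(s[1:,4]); m=(l==i)
    print(n,s[i])
    m=cv2.erode(m.astype(np.uint8),np.ones((3,3)))>0
    P=W[m];P=P[~np.isnan(P).any(1)]; ce=np.median(P,0); 
    for _ in range(4):
        U,S,Vt=np.linalg.svd(P-P.mean(0),full_matrices=False); nn=Vt[2]; d=(P-P.mean(0))@nn; P=P[abs(d)<max(.004,2*d.std())]
    nn*=np.sign(nn[0]); print("pad n",nn,"lean",np.arcsin(-nn[2]),"yaw",np.arctan2(nn[1],nn[0]),"c",P.mean(0),"sd",d.std())
    yaw=np.arctan2(nn[1],nn[0]); ay=np.array([-np.sin(yaw),np.cos(yaw),0]); az=np.cross(nn,ay)
    q=P@np.c_[ay,az]; print("ext",np.percentile(q,[.5,99.5],axis=0), "n.c",nn@P.mean(0), ay,az)
    r=(slice(172,205),slice(352,385)) if n=="scene" else (slice(155,190),slice(348,395))
    ims=cv2.resize(f[r[0].start-15:r[0].stop+25,r[1].start-20:r[1].stop+25],None,fx=7,fy=7,interpolation=0); cv2.imwrite(f"pics/c_{n}.png",ims[:600,:800,::-1])
    # points with z>0.2 near board
    w=W.reshape(-1,3); w=w[~np.isnan(w).any(1)]
    x=w@nn-nn@P.mean(0); y=w@ay-P.mean(0)@ay
    s=(abs(x)<.05)&(abs(y)<.2)&(w[:,2]>.225)
    print("hi pts", s.sum()); 
    hp=np.c_[x,y,w@az][s]; hp=hp[np.argsort(hp[:,1])]; print(np.round(w[s].max(0),3)); 
    np.set_printoptions(suppress=True,precision=4)
    for b in np.arange(-.1,.2,.01):
        t=hp[(hp[:,1]>=b)&(hp[:,1]<b+.01)]
        if len(t): print(round(b,2),len(t),t.min(0)[[0,2]],t.max(0)[[0,2]])
E
python3 m.py
```

```text
scene [512 257   5   5  19]
pad n [ 0.3080942  -0.24800798  0.91846067] lean -1.164170735046764 yaw -0.6777668318477602 c [ 0.78146658 -0.41236941  0.07890621] sd 9.097845550502632e-20
ext [[ 0.16544851 -0.76836849]
 [ 0.17330754 -0.76199353]] n.c 0.41550848238986193 [0.62705501 0.77897498 0.        ] [-0.71545788  0.57592536  0.39551232]
hi pts 4288
[0.587 0.148 0.562]
-0.1 71 [-0.0489  0.2514] [0.0495 0.2935]
-0.09 76 [-0.0495  0.2547] [0.0451 0.2968]
-0.08 62 [-0.0406  0.2626] [0.0485 0.3004]
-0.07 25 [0.0061 0.2849] [0.0499 0.3044]
-0.06 2 [0.0473 0.3057] [0.0498 0.306 ]
-0.05 16 [ 0.0426 -0.5117] [ 0.0499 -0.4913]
-0.04 32 [ 0.0382 -0.5064] [ 0.05   -0.4765]
-0.03 36 [ 0.0332 -0.4916] [ 0.05   -0.4673]
-0.02 48 [ 0.0294 -0.4827] [ 0.0493 -0.4562]
-0.01 46 [ 0.0257 -0.4728] [ 0.0452 -0.447 ]
-0.0 47 [ 0.0211 -0.4646] [ 0.042  -0.4367]
0.01 38 [ 0.0174 -0.4505] [ 0.0366 -0.427 ]
0.02 42 [ 0.0102 -0.4439] [ 0.0334 -0.4176]
0.03 46 [ 0.0061 -0.4322] [ 0.0285 -0.403 ]
0.04 38 [ 0.0029 -0.4187] [ 0.0227 -0.3954]
0.05 20 [ 0.0025 -0.4086] [ 0.0179 -0.3957]
0.06 72 [-0.0047 -0.4004] [ 0
[... 852 characters left out ...]
0.0144  0.1855] [0.0492 0.2056]
0.04 20 [-0.0135  0.0993] [0.0494 0.2008]
0.05 87 [-0.0079  0.0933] [0.0496 0.2062]
0.06 49 [0.002  0.0431] [0.0499 0.2116]
0.07 93 [-0.0084  0.0291] [0.0496 0.2141]
0.08 157 [-0.0187  0.0233] [0.0497 0.2193]
0.09 89 [-0.0104  0.0227] [0.0498 0.2205]
0.1 75 [-0.0144  0.0851] [0.0499 0.2257]
0.11 47 [-0.0102  0.0816] [0.0495 0.2271]
0.12 15 [-0.0169  0.1634] [0.0492 0.2323]
0.13 28 [-0.0106  0.0126] [0.0472 0.2349]
0.14 158 [-0.02  -0.013] [0.0497 0.2402]
0.15 48 [-0.0117 -0.016 ] [0.05   0.2417]
0.16 46 [-0.0209 -0.0795] [0.0499 0.2467]
0.17 88 [-0.0261 -0.0449] [0.0496 0.2495]
0.18 76 [-0.0226 -0.0367] [0.0489 0.2268]
0.19 71 [-0.0188 -0.0341] [0.0494 0.2264]
```

```bash
python3 - <<'E'
from h import *
c=dict(np.load("scene0.npz"));t=dict(np.load("top0.npz"))
for cc,u,v in((c,403,245),(c,360,235),(c,368,185),(t,415,188),(t,365,190)): print(cv2.cvtColor(cc["frame"],cv2.COLOR_RGB2HSV)[v,u],world(cc)[v,u])
E
sed -i 's/hsv\[...,0\]>24)&(hsv\[...,0\]<34/hsv[...,0]>21)\&(hsv[...,0]<29/; s/>170)/>195)/;s/i=1+np.argmax(s\[1:,4\])/i=l[245,403] if n=="scene" else l[188,415]/' m.py; python3 m.py
python3 - <<'E'
import cv2,numpy as np
a=cv2.imread("pics/c_scene.png");b=cv2.imread("pics/c_top.png")
h=max(a.shape[0],b.shape[0]);o=np.zeros((h,a.shape[1]+b.shape[1],3),np.uint8);o[:a.shape[0],:a.shape[1]]=a;o[:b.shape[0],a.shape[1]:]=b
print(a.shape,b.shape);cv2.imwrite("pics/cc.png",cv2.resize(o,(800,int(800*h/o.shape[1]))))
E
```

```text
[ 23 169 180] [ 0.55166297 -0.24972996  0.1352481 ]
[ 16 131 146] [ 0.52957606 -0.12412227  0.11223317]
[ 21  41 107] [ 0.54461471 -0.13049663  0.25333765]
[ 23 223 137] [ 0.5433549  -0.2414084   0.11447145]
[ 16 166 103] [ 0.53354611 -0.11107213  0.14245715]
scene [     0      0    640    400 255798]
pad n [ 0.08591426 -0.21886616 -0.9719652 ] lean 1.3334493939043912 yaw -1.1967353484533108 c [0.93355364 0.42510686 0.02580705] sd 0.28094919403872637
ext [[-0.25494561 -2.38690545]
 [ 3.62749249  0.96817332]] n.c -0.03791948646118153 [0.93085115 0.3653986  0.        ] [ 0.35515472 -0.90475492  0.23512477]
hi pts 508
[ 1.472 -0.173  0.245]
-0.08 5 [-0.0274  0.706 ] [-0.0164  0.7452]
-0.07 39 [-0.0477  0.6171] [-0.0113  0.7575]
-0.06 48 [-0.05    0.6045] [-0.0081  0.7718]
-0.05 51 [-0.0497  0.6067] [-0.0079  0.7767]
-0.04 35 [-0.0499  0.651 ] [-0.0064  0.7835]
-0.03 25 [-0.0408  0.6545] [-0.007   0.7831]
-0.02 39 [-0.0454  0.6562] [-0.0055  0.7852]
-0.01 57 [-0.0499  0.6546] [-0.0046  0.7845]
-0.0 35 [-0.0485  0.6706] [-0.0065  0.7839]
0.01 30 [-0.0421  0.6752] [-0.0067  0.7807]
0.02 26
[... 1012 characters left out ...]
0137 0.3273]
0.01 32 [-0.0008  0.3112] [0.0143 0.3258]
0.02 31 [-0.0009  0.3117] [0.0139 0.3277]
0.03 35 [-0.0017  0.3102] [0.0147 0.3293]
0.04 29 [-0.0013  0.3143] [0.0134 0.3266]
0.05 29 [-0.0005  0.3135] [0.0132 0.3265]
0.06 34 [-0.0013  0.3125] [0.0146 0.3256]
0.07 27 [-0.0013  0.3107] [0.0141 0.3261]
0.08 17 [0.0076 0.3111] [0.0125 0.3265]
0.09 23 [0.0019 0.3117] [0.0213 0.3335]
0.1 67 [-0.0114  0.3119] [0.0326 0.3641]
0.11 84 [-0.0108  0.3102] [0.0321 0.3671]
0.12 84 [-0.0112  0.3126] [0.0323 0.3664]
0.13 69 [-0.0111  0.3107] [0.0328 0.3673]
0.14 23 [0.0012 0.3132] [0.02   0.3329]
0.15 17 [0.0065 0.3115] [0.0138 0.3259]
0.16 8 [0.0076 0.311 ] [0.0129 0.3254]
(511, 546, 3) (525, 644, 3)
```

View pics/cc.png

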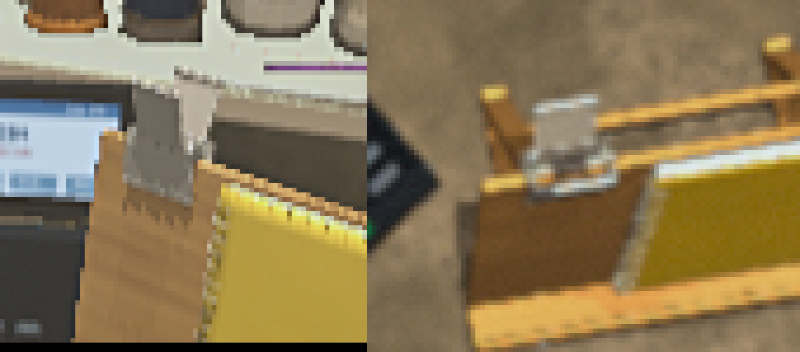

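The enlarged view shows the clip sitting on the board near its left end, with the plates splayed. The depth data agrees with the given dimensions. Next I refine the clip and pad positions along y and compute the tool targets.

```bash
cat > t.py <<'E'
from h import *
from scipy.spatial.transform import Rotation as R
np.set_printoptions(suppress=True,precision=4)
nn=np.array([.9687,.1788,-.1723]); nn/=np.linalg.norm(nn); yaw=np.arctan2(nn[1],nn[0]); ay=np.array([-np.sin(yaw),np.cos(yaw),0]); az=np.cross(nn,ay)
B=np.c_[nn,ay,az]; O=B@np.array([0.46455,0,0])+ay*0
def loc(w): return w@B-np.array([.46455,0,0])
def todo(p): # world of local point
    return B@(np.array(p)+[.46455,0,0])
if __name__=="__main__":
    for n in("scene","top"):
        c=dict(np.load(n+"0.npz")); q=loc(world(c)).reshape(-1,3); q=q[~np.isnan(q).any(1)]
        q=q[(abs(q[:,0]-.01)<.04)&(q[:,1]>-.45)&(q[:,1]<-.13)&(q[:,2]>.1)&(q[:,2]<.4)]
        P=lambda m:(m.sum(),np.percentile(q[m],[0,2,50,98,100],axis=0).T)
        print(n,"plates",P(q[:,2]>.338))
        print("board top",P((q[:,2]>.3215)&(q[:,2]<.335)&(abs(q[:,0]-.0105)<.006)))
        print("pad",P((abs(q[:,0])<.003)&(q[:,2]>.2)&(q[:,2]<.335)))
        print("boardface",P((abs(q[:,0]-.007)<.002)&(q[:,2]>.2)&(q[:,2]<.315)))
E
python3 t.py
```

```text
scene plates (np.int64(197), array([[-0.0153, -0.0118, -0.0007,  0.0328,  0.0346],
       [-0.2335, -0.232 , -0.2188, -0.2018, -0.1998],
       [ 0.3381,  0.3385,  0.3519,  0.3638,  0.3646]]))
board top (np.int64(141), array([[ 0.0045,  0.005 ,  0.0088,  0.0139,  0.0156],
       [-0.421 , -0.4187, -0.3195, -0.1814, -0.1775],
       [ 0.3215,  0.3216,  0.3234,  0.3327,  0.334 ]]))
pad (np.int64(2533), array([[-0.003 , -0.0026,  0.0002,  0.0027,  0.003 ],
       [-0.4244, -0.4046, -0.3351, -0.2152, -0.1957],
       [ 0.2001,  0.2025,  0.2644,  0.3232,  0.3348]]))
boardface (np.int64(886), array([[ 0.005 ,  0.0052,  0.0076,  0.0089,  0.009 ],
       [-0.4233, -0.422 , -0.2337, -0.1769, -0.1746],
       [ 0.2001,  0.2021,  0.2574,  0.3124,  0.3149]]))
top plates (np.int64(118), array([[-0.0114, -0.0111,  0.0271,  0.0322,  0.0327],
       [-0.228 , -0.2279, -0.2138, -0.1993, -0.1983],
       [ 0.3386,  0.3396,  0.3537,  0.3661,  0.3673]]))
board top (np.int64(255), array([[ 0.0046,  0.0064,  0.0101,  0.0142,  0.016 ],
       [-0.4184, -0.413 , -0.2779, -0.1771, -0.1718],
       [ 0.3215,  0.3216,  0.324 ,  0.3342,  0.3349]]))
pad (np.int64(923), array([[-0.0021, -0.0015,  0.0001,  0.0024,  0.003 ],
       [-0.4043, -0.4011, -0.3274, -0.224 , -0.1917],
       [ 0.2002,  0.2031,  0.2695,  0.3207,  0.3339]]))
boardface (np.int64(454), array([[ 0.0051,  0.0061,  0.0079,  0.0089,  0.009 ],
       [-0.4192, -0.4167, -0.2198, -0.172 , -0.17  ],
       [ 0.2003,  0.2024,  0.2595,  0.3143,  0.3149]]))
```

Emit:
send_rows:
  steps: "1 0 0 0.041 0 0 0;1 0 -0.01 0.041 0 0 0;1 0.02 -0.035 0.01 0 0 -0.1;1 0.02 -0.035 0.01 0 0 -0.1;1 0.02 -0.035 0.01 0 0 -0.1"

```text
clock: 0.52
eef_pos: [0.2635, 0.341, 0.3036]
tool_rot: [0.353, 0.936, 0.0, 0.0]
ft_force: [1.5, 0.3, -0.5]
grip_width: 0.0853
grasp_force: 0.0
```

```bash
cat > g.py <<'E'
from t import *
import sys
o=get_obs(); p=o["eef_pos"]; r=R.from_quat(o["tool_rot"])
T=R.from_matrix(np.c_[np.cross(nn,-az),nn,-az])
tgt=list(map(float,sys.argv[1:4]))
print("d",todo(tgt)-p,"rv",(T*r.inv()).as_rotvec(),"loc",loc(p),"az",az,"ay",ay,"nn",nn,o["clock"],o["joint_pos"])
E
python3 g.py .0107 -.2148 .4345
```

```text
d [ 0.3095 -0.4537  0.0425] rv [-0.087   0.1538 -0.6653] loc [-0.2007  0.2875  0.3544] az [0.1694 0.0313 0.985 ] ay [-0.1815  0.9834  0.    ] nn [ 0.9687  0.1788 -0.1723] 0.5167 [ 0.9131  0.0804  0.1003  1.5904 -0.0002  1.6344]
```

Emit:
send_rows:
  steps: "1 0.022 -0.032 0.003 -0.0062 0.011 -0.0475;1 0.022 -0.032 0.003 -0.0062 0.011 -0.0475;1 0.022 -0.032 0.003 -0.0062 0.011 -0.0475;1 0.022 -0.032 0.003 -0.0062 0.011 -0.0475;1 0.022 -0.032 0.003 -0.0062 0.011 -0.0475"

```text
clock: 0.93
eef_pos: [0.3738, 0.1801, 0.3181]
tool_rot: [0.461, 0.887, -0.024, -0.021]
ft_force: [0.3, 1.2, 0.5]
grip_width: 0.0855
grasp_force: 0.0
```

Emit:
send_rows:
  steps: "1 0.022 -0.032 0.003 -0.0062 0.011 -0.0475;1 0.022 -0.032 0.003 -0.0062 0.011 -0.0475;1 0.022 -0.032 0.003 -0.0062 0.011 -0.0475;1 0.022 -0.032 0.003 -0.0062 0.011 -0.0475;1 0.022 -0.032 0.003 -0.0062 0.011 -0.0475"

```text
clock: 1.35
eef_pos: [0.4839, 0.02, 0.3329]
tool_rot: [0.562, 0.825, -0.048, -0.041]
ft_force: [1.6, 2.0, 0.1]
grip_width: 0.0852
grasp_force: 0.0
```

Emit:
send_rows:
  steps: "1 0.022 -0.032 0.003 -0.0062 0.011 -0.0475;1 0.022 -0.032 0.003 -0.0062 0.011 -0.0475;1 0.022 -0.032 0.003 -0.0062 0.011 -0.0475;1 0.022 -0.032 0.003 -0.0062 0.011 -0.0475;1 0 0 0 0 0 0"

```text
clock: 1.77
eef_pos: [0.5763, -0.1126, 0.3374]
tool_rot: [0.639, 0.764, -0.069, -0.058]
ft_force: [0.3, 0.0, -3.5]
grip_width: 0.0852
grasp_force: 0.0
```

```bash
python3 g.py .0107 -.2148 .3345
```

```text
d [-0.0203 -0.0032 -0.0897] rv [ 0.0007 -0.0075  0.005 ] loc [ 0.0155 -0.2153  0.4264] az [0.1694 0.0313 0.985 ] ay [-0.1815  0.9834  0.    ] nn [ 0.9687  0.1788 -0.1723] 1.7667 [-0.1586  0.646   0.992   2.0878 -0.0587  1.2397]
```

Emit:
send_rows:
  steps: "1 -0.006 -0.001 -0.01 0 -0.0037 0.0025;1 -0.006 -0.001 -0.01 0 -0.0037 0.0025;1 0 0 -0.01 0 0 0;1 0 0 0 0 0 0;1 0 0 0 0 0 0"

```text
clock: 2.18
eef_pos: [0.5587, -0.1079, 0.3144]
tool_rot: [0.634, 0.768, -0.065, -0.054]
ft_force: [0.1, -0.4, 0.0]
grip_width: 0.0854
grasp_force: 0.0
```

```bash
python3 g.py .0107 -.2148 .3345
```

```text
d [-0.0027 -0.0079 -0.0668] rv [-0.0013  0.0046 -0.0078] loc [ 0.0032 -0.2075  0.401 ] az [0.1694 0.0313 0.985 ] ay [-0.1815  0.9834  0.    ] nn [ 0.9687  0.1788 -0.1723] 2.1833 [-0.1566  0.5513  0.7679  1.9462 -0.0567  1.2283]
```

Emit:
send_rows:
  steps: "1 0.006 -0.004 -0.002 -0.0013 0.0046 -0.0078;1 0.003 -0.002 -0.005 0 0 0;1 -0.002 0 -0.011 0 0 0;1 -0.002 0 -0.011 0 0 0;1 -0.002 0 -0.011 0 0 0"

```text
clock: 2.6
eef_pos: [0.5628, -0.114, 0.2746]
tool_rot: [0.637, 0.766, -0.066, -0.054]
ft_force: [-0.2, 0.1, 0.0]
grip_width: 0.0854
grasp_force: 0.0
```

```bash
python3 g.py .0107 -.2148 .3345
```

```text
d [-0.0067 -0.0018 -0.027 ] rv [ 0.0005  0.0031 -0.0004] loc [ 0.0129 -0.2142  0.3623] az [0.1694 0.0313 0.985 ] ay [-0.1815  0.9834  0.    ] nn [ 0.9687  0.1788 -0.1723] 2.6 [-0.1648  0.5465  0.6562  1.8404 -0.0587  1.228 ]
```

Emit:
send_rows:
  steps: "1 -0.003 -0.001 -0.009 0.0005 0.003 0;1 -0.002 -0.001 -0.009 0 0 0;1 -0.0015 0 -0.0085 0 0 0;1 0 0 0 0 0 0;1 0 0 0 0 0 0"

```text
clock: 3.02
eef_pos: [0.5557, -0.1159, 0.2485]
tool_rot: [0.637, 0.766, -0.067, -0.056]
ft_force: [-0.3, 0.7, -0.1]
grip_width: 0.0855
grasp_force: 0.0
```

```bash
python3 g.py .0107 -.2148 .3345;python3 - <<'E'
from h import *
a=camera("scene")["frame"][130:260,300:460];b=camera("top")["frame"][110:240,320:480]
cv2.imwrite("pics/p1.png",cv2.resize(np.hstack([a,b]),(800,325))[...,::-1])
E
```

```text
d [ 0.0003  0.0001 -0.0009] rv [-0.0002 -0.0014 -0.0002] loc [ 0.0102 -0.2149  0.3353] az [0.1694 0.0313 0.985 ] ay [-0.1815  0.9834  0.    ] nn [ 0.9687  0.1788 -0.1723] 3.0167 [-0.1697  0.5288  0.5593  1.7653 -0.0596  1.2233]
```

View pics/p1.png

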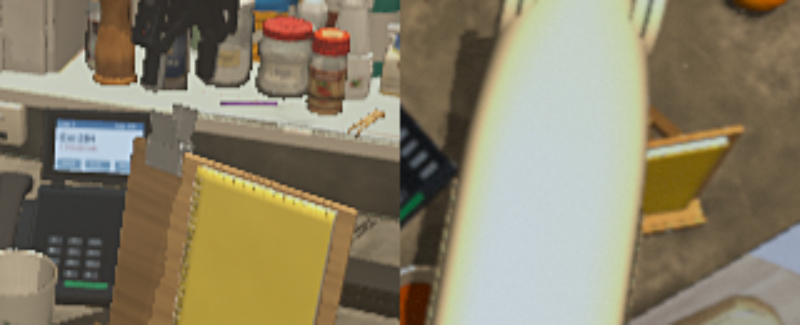

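```bash
python3 - <<'E'
from t import *
c=camera("scene"); np.savez("s1.npz",**c); E=c["extrinsics"]
def pr(w):
    return cv2.projectPoints(np.array(w,float).reshape(1,3),cv2.Rodrigues(E[:3,:3])[0],E[:3,3],c["camera_matrix"],np.array([c["k1"],0,0,0.]))[0].ravel()
o=get_obs();print(o["eef_pos"],"tcp",pr(o["eef_pos"]),"clip top",pr(todo([.0107,-.2148,.3635])),"cam",-E[:3,:3].T@E[:3,3])
W=world(c); 
for v in range(130,205,6): print(v,[f"{W[v,u].round(3)}" for u in (355,364,372,380,388)])
cv2.imwrite("pics/p2.png",cv2.resize(c["frame"][40:220,280:460],(600,600),interpolation=0)[...,::-1])
E
```

```text
[ 0.5564 -0.1161  0.2493] tcp [367.2966 183.2574] clip top [368.701  172.8015] cam [-0.179  -0.8502  0.736 ]
130 ['[ 0.513 -0.113  0.397]', '[ 0.518 -0.137  0.402]', '[ 0.555 -0.125  0.391]', '[ 0.573 -0.134  0.39 ]', '[ 0.638 -0.1    0.366]']
136 ['[ 0.51  -0.116  0.384]', '[ 0.517 -0.138  0.388]', '[ 0.548 -0.134  0.38 ]', '[ 0.586 -0.123  0.369]', '[ 0.616 -0.121  0.361]']
142 ['[ 0.508 -0.118  0.37 ]', '[ 0.519 -0.138  0.373]', '[ 0.545 -0.137  0.367]', '[ 0.616 -0.096  0.339]', '[ 0.623 -0.116  0.343]']
148 ['[0.875 0.271 0.153]', '[ 0.523 -0.133  0.356]', '[0.796 0.109 0.219]', '[ 0.609 -0.103  0.327]', '[0.86  0.099 0.206]']
154 ['[0.837 0.23  0.152]', '[ 0.53  -0.128  0.338]', '[0.797 0.108 0.199]', '[ 0.61  -0.103  0.31 ]', '[0.856 0.094 0.188]']
160 ['[0.802 0.192 0.15 ]', '[ 0.526 -0.132  0.325]', '[0.801 0.111 0.176]', '[ 0.609 -0.105  0.295]', '[0.857 0.094 0.167]']
166 ['[0.752 0.138 0.16 ]', '[0.779 0.125 0.157]', '[0.798 0.107 0.158]', '[0.828 0.1   0.152]', '[0.845 0.081 0.153]']
172 ['[0.738 0.122 0.148]', '[0.747 0.091 0.156]', '[ 0.582 -0.105  0.269]', '[0.78  0.053 0.16 ]', '[0.802 0.04  0.158]']
178 ['[0.696 0.077 0.156]', '[ 0.542 -0.118  0.268]', '[ 0.57  -0.118  0.26 ]', '[0.777 0.049 0.141]', '[0.791 0.029 0.144]']
184 ['[ 0.547 -0.081  0.237]', '[ 0.543 -0.118  0.252]', '[ 0.568 -0.121  0.245]', '[0.843 0.11  0.079]', '[0.858 0.088 0.082]']
190 ['[ 0.545 -0.084  0.222]', '[ 0.547 -0.114  0.233]', '[ 0.551 -0.139  0.241]', '[0.844 0.11  0.056]', '[0.863 0.09  0.057]']
196 ['[ 0.541 -0.089  0.208]', '[ 0.546 -0.117  0.217]', '[ 0.551 -0.14   0.225]', '[ 0.55  -0.167  0.235]', '[ 0.563 -0.181  0.237]']
202 ['[ 0.539 -0.091  0.192]', '[ 0.544 -0.119  0.202]', '[ 0.551 -0.14   0.208]', '[ 0.552 -0.167  0.218]', '[ 0.553 -0.192  0.228]']
```

View pics/p2.png

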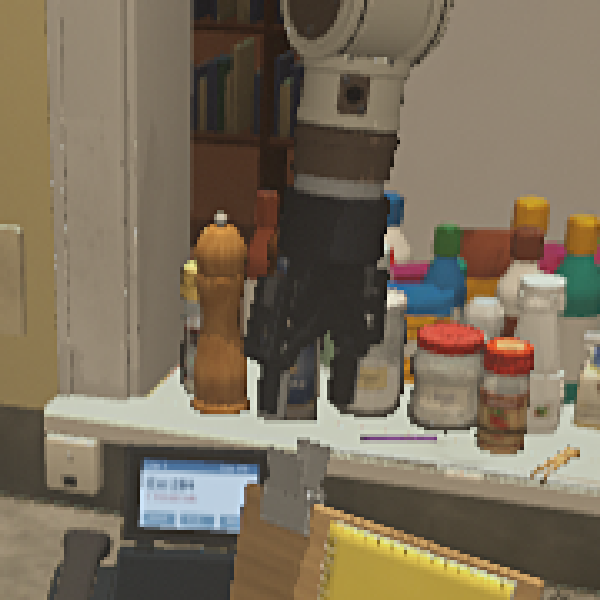

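```bash
python3 - <<'E'
from t import *
for f,tcp in (("scene0",[.20306,.4562,.1908]),("s1",[.5564,-.1161,.2493]),("top0",[.20306,.4562,.1908])):
    c=dict(np.load(f+".npz")); E=c["extrinsics"]
    print(f,cv2.projectPoints(np.array(tcp).reshape(1,3),cv2.Rodrigues(E[:3,:3])[0],E[:3,3],c["camera_matrix"],np.array([c["k1"],0,0,0.]))[0].ravel())
    W=world(c); q=W.reshape(-1,3); d=np.linalg.norm(q[:,:2]-np.array(tcp)[:2],axis=1)
    s=(d<.1)&(q[:,2]>tcp[2]-.03)&(q[:,2]<tcp[2]+.13); q=q[s]
    if f=="s1": q=q[loc(q)[:,2]>.37]; q=loc(q)
    print(len(q),np.percentile(q,[0,1,5,50],axis=0)); 
    for b in np.arange(-.06,.08,.01):
        x=(q[:,0]-.0107 if f=="s1" else (q[:,:2]-np.array(tcp)[:2])@[.407,.913]); t=q[(x>=b)&(x<b+.01)]
        if len(t): print(round(b,2),len(t),np.sort(t[:,2])[:3])
c=dict(np.load("scene0.npz")); cv2.imwrite("pics/p3.png",cv2.resize(c["frame"][60:200,80:220],(560,560),interpolation=0)[...,::-1])
E
```

```text
scene0 [148.9753 170.7381]
294 [[0.1649 0.3798 0.2444]
 [0.1662 0.3812 0.2453]
 [0.1696 0.3852 0.2485]
 [0.1874 0.4073 0.2857]]
-0.06 67 [0.2453 0.2485 0.2486]
-0.05 50 [0.245  0.2453 0.2453]
-0.04 24 [0.2962 0.2982 0.2985]
-0.03 8 [0.2996 0.3109 0.313 ]
-0.02 1 [0.3198]
0.01 2 [0.3175 0.3208]
0.02 2 [0.3092 0.3118]
0.03 12 [0.2455 0.2551 0.2577]
0.04 41 [0.2444 0.2456 0.247 ]
0.05 2 [0.2601 0.2916]
s1 [367.3099 183.266 ]
750 [[-0.0642 -0.237   0.3901]
 [-0.0617 -0.2345  0.3921]
 [-0.0594 -0.2328  0.3966]
 [ 0.0089 -0.2243  0.4402]]
-0.06 104 [0.3981 0.3984 0.3986]
-0.05 97 [0.3904 0.3906 0.3908]
-0.04 46 [0.4266 0.4388 0.4414]
-0.03 27 [0.4534 0.4534 0.4546]
-0.02 3 [0.4504 0.4526 0.4646]
-0.01 12 [0.45   0.452  0.4522]
0.0 15 [0.4507 0.4509 0.4535]
0.01 21 [0.4504 0.4529 0.4548]
0.02 22 [0.4504 0.4553 0.4555]
0.03 33 [0.3951 0.4216 0.4394]
0.04 173 [0.3901 0.3905 0.3906]
0.05 32 [0.3945 0.3971 0.399 ]
0.06 64 [0.4375 0.4377 0.4397]
0.07 12 [0.4374 0.4403 0.4423]
top0 [123.7474 326.2883]
321 [[0.1646 0.3868 0.2456]
 [0.166  0.3881 0.2478]
 [0.17   0.3901 0.2574]
 [0.1959 0.4173 0.3012]]
-0.06 19 [0.2573 0.2588 0.2619]
-0.05 57 [0.2465 0.2477 0.2488]
-0.04 62 [0.2574 0.2899 0.2919]
-0.03 16 [0.305  0.3052 0.3054]
-0.02 3 [0.3121 0.314  0.3188]
0.04 22 [0.2456 0.2463 0.2483]
0.05 21 [0.2488 0.2578 0.2634]
0.06 37 [0.2871 0.288  0.2904]
0.07 10 [0.2924 0.2955 0.2987]
```

View pics/p3.png

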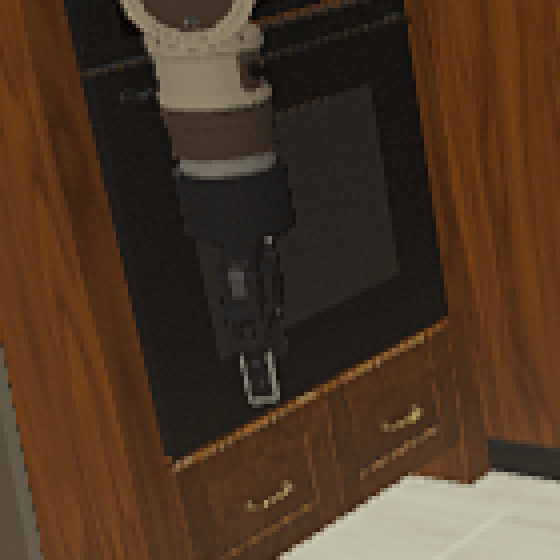

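The picture shows the open fingertips above the clip. Both cameras put them about 54 mm behind the reported TCP, where the text leads me to expect 13 mm. I'll check this with a partial close to about 30 mm, since the clip is 46 mm wide there.

Emit:
send_rows:
  steps: "-0.3 0 0 0 0 0 0;-0.3 0 0 0 0 0 0;-0.3 0 0 0 0 0 0;-0.3 0 0 0 0 0 0;-0.3 0 0 0 0 0 0"

```text
clock: 3.58
eef_pos: [0.5559, -0.1161, 0.2486]
tool_rot: [0.637, 0.766, -0.067, -0.056]
ft_force: [-0.4, 0.3, 1.0]
grip_width: 0.03
grasp_force: 0.0
```

```bash
python3 - <<'E'
from t import *
c=camera("scene"); q=loc(world(c)).reshape(-1,3); q=q[(abs(q[:,0]-.01)<.08)&(abs(q[:,1]+.22)<.04)&(q[:,2]>.33)&(q[:,2]<.46)]
h=np.histogram(q[:,2],np.arange(.33,.46,.005));print(h)
for lo in(.34,.38,.385,.395,.41): t=q[(q[:,2]>lo)&(q[:,2]<lo+.015)];print(lo,np.histogram(t[:,0],np.arange(-.06,.09,.01))[0],np.percentile(t,[2,50,98],axis=0).ravel() if len(t) else 0)
E
```

```text
(array([44, 31, 39, 31, 41, 38, 36,  0,  0, 17, 33, 30, 35, 33, 38, 33, 35,
       30, 43, 65, 61, 45, 56, 67, 66]), array([0.33 , 0.335, 0.34 , 0.345, 0.35 , 0.355, 0.36 , 0.365, 0.37 ,
       0.375, 0.38 , 0.385, 0.39 , 0.395, 0.4  , 0.405, 0.41 , 0.415,
       0.42 , 0.425, 0.43 , 0.435, 0.44 , 0.445, 0.45 , 0.455]))
0.34 [ 0  0  0  0  0 57  0  0 50  4  0  0  0  0] [-0.0091 -0.2315  0.3402 -0.002  -0.2194  0.3475  0.0307 -0.2022  0.3546]
0.38 [ 0  0  0  0 30 21  0  0 35 12  0  0  0  0] [-0.0173 -0.2284  0.3803 -0.0022 -0.2221  0.3875  0.0321 -0.2093  0.3944]
0.385 [ 0  0  0  1 36 17  0  0 34 10  0  0  0  0] [-0.0181 -0.2287  0.3859 -0.0055 -0.2221  0.3923  0.0318 -0.2096  0.3997]
0.395 [ 0  0  0  2 39 17  0  0 38  8  0  0  0  0] [-0.0173 -0.229   0.3954 -0.0058 -0.2208  0.4026  0.0318 -0.2092  0.4097]
0.41 [ 0  0  4  9 27  9  0  0 32 20  3  4  0  0] [-0.0323 -0.2306  0.4101  0.0262 -0.223   0.418   0.0504 -0.2094  0.4245]
```

The fingers closed to 30 mm on nothing, with the tips at loc z≈0.377, so the real tips are about 41 mm behind the reported TCP. I'll reopen and descend 42 mm.

Emit:
send_rows:
  steps: "1 0 0 0 0 0 0;1 0 0 0 0 0 0;1 0 0 0 0 0 0;1 0 0 0 0 0 0;1 0.001 0 0 0 0 0"

```text
clock: 4.05
eef_pos: [0.5568, -0.1161, 0.2487]
tool_rot: [0.637, 0.766, -0.067, -0.056]
ft_force: [0.0, 0.1, 0.1]
grip_width: 0.085
grasp_force: 0.0
```

Emit:
send_rows:
  steps: "1 -0.0017 -0.0003 -0.010 0 0 0;1 -0.0017 -0.0003 -0.010 0 0 0;1 -0.0017 -0.0003 -0.010 0 0 0;1 -0.0017 -0.0003 -0.010 0 0 0;1 0 0 0 0 0 0"

```text
clock: 4.47
eef_pos: [0.5487, -0.1171, 0.2066]
tool_rot: [0.637, 0.766, -0.068, -0.057]
ft_force: [0.3, -0.3, 1.0]
grip_width: 0.0858
grasp_force: 0.0
```

```bash
python3 g.py .0107 -.2148 .2935; python3 - <<'E'
from h import *
c=camera("scene"); cv2.imwrite("pics/p4.png",cv2.resize(c["frame"][100:220,310:430],(600,600),interpolation=0)[...,::-1])
E
```

```text
d [0.0003 0.     0.0006] rv [-0.0007 -0.0046  0.0002] loc [ 0.0105 -0.2148  0.2928] az [0.1694 0.0313 0.985 ] ay [-0.1815  0.9834  0.    ] nn [ 0.9687  0.1788 -0.1723] 4.4667 [-0.1735  0.5172  0.4327  1.6534 -0.0601  1.2199]
```

View pics/p4.png

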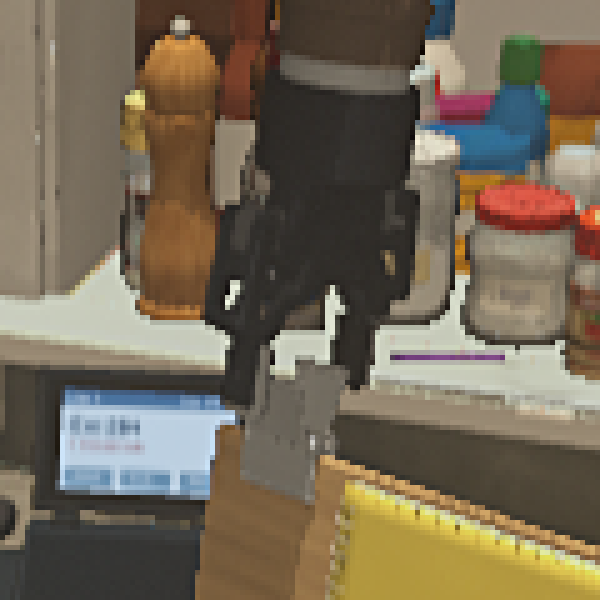

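The fingers now straddle the plates, with tips at crop (240,400) and (355,385). I'll close now.

Emit:
send_rows:
  steps: "-1 0 0 0 0 0 0;-1 0 0 0 0 0 0;-1 0 0 0 0 0 0;-1 0 0 0 0 0 0;-1 0 0 0 0 0 0"

```text
clock: 4.93
eef_pos: [0.5527, -0.1174, 0.2118]
tool_rot: [0.638, 0.766, -0.064, -0.052]
ft_force: [3.4, 1.4, 16.2]
grip_width: 0.0255
grasp_force: 10.6
```

Emit:
send_rows:
  steps: "-1 0 0 0 0 0 0;-1 0 0 0 0 0 0;-1 0 0 0 0 0 0;-1 0 0 0 0 0 0;-1 0 0 0 0 0 0"

```text
clock: 5.35
eef_pos: [0.5517, -0.1178, 0.2129]
tool_rot: [0.638, 0.766, -0.065, -0.052]
ft_force: [-1.0, 0.6, 14.8]
grip_width: 0.0193
grasp_force: 62.4
```

Emit:
send_rows:
  steps: "-1 0.0017 0.0003 0.010 0 0 0;-1 0.0017 0.0003 0.010 0 0 0;-1 0.0026 0.0005 0.015 0 0 0;-1 0.0026 0.0005 0.015 0 0 0;-1 0.0026 0.0005 0.015 0 0 0"

```text
clock: 5.77
eef_pos: [0.5613, -0.1151, 0.2744]
tool_rot: [0.637, 0.766, -0.067, -0.056]
ft_force: [-0.2, -0.0, -0.3]
grip_width: 0.0189
grasp_force: 60.2
```

Emit:
send_rows:
  steps: "-1 0 0 0 0 0 0;-1 0 0 0 0 0 0;-1 0 0 0 0 0 0;-1 0 0 0 0 0 0;-1 0 0 0 0 0 0"

```text
clock: 6.18
eef_pos: [0.5606, -0.1152, 0.2725]
tool_rot: [0.637, 0.766, -0.067, -0.057]
ft_force: [0.1, 0.1, -0.9]
grip_width: 0.0189
grasp_force: 60.2
```

```bash
python3 g.py .0070 -.331 .3585; python3 - <<'E'
from t import *
c=camera("scene"); cv2.imwrite("pics/p5.png",cv2.resize(c["frame"][100:220,310:430],(600,600),interpolation=0)[...,::-1])
q=loc(world(c)).reshape(-1,3); q=q[(abs(q[:,0]-.01)<.05)&(abs(q[:,1]+.22)<.04)&(q[:,2]>.33)&(q[:,2]<.44)]
for lo in np.arange(.33,.44,.005):
    t=q[(q[:,2]>lo)&(q[:,2]<lo+.005)]
    if len(t): print(lo.round(3),len(t),np.percentile(t,[0,5,95,100],axis=0)[:,:2].T.ravel())
E
```

```text
d [ 0.017  -0.1148 -0.0006] rv [-0.0004 -0.0028  0.0003] loc [ 0.011  -0.215   0.3598] az [0.1694 0.0313 0.985 ] ay [-0.1815  0.9834  0.    ] nn [ 0.9687  0.1788 -0.1723] 6.1833 [-0.1671  0.5475  0.6514  1.8404 -0.0591  1.2262]
0.36 19 [-0.007  -0.0055  0.0261  0.0281 -0.2384 -0.2383 -0.2031 -0.1996]
0.365 43 [-0.007  -0.0063  0.0281  0.0298 -0.2366 -0.2363 -0.1974 -0.1946]
0.37 43 [-0.0045 -0.0036  0.0276  0.0284 -0.238  -0.2375 -0.1988 -0.1954]
0.375 39 [-0.0048 -0.0037  0.0247  0.0269 -0.238  -0.2372 -0.1976 -0.1965]
0.38 42 [-0.0023 -0.0021  0.0239  0.0258 -0.2392 -0.2372 -0.1962 -0.1943]
0.385 39 [-0.0015 -0.0006  0.021   0.0229 -0.2393 -0.2372 -0.1995 -0.198 ]
0.39 45 [-0.003   0.0004  0.0219  0.0249 -0.238  -0.237  -0.1993 -0.1947]
0.395 28 [-0.0007  0.0008  0.023   0.0236 -0.2366 -0.2306 -0.204  -0.1973]
0.4 28 [-0.0061 -0.0031  0.0237  0.025  -0.2319 -0.2305 -0.209  -0.2034]
0.405 24 [-0.0098 -0.0092  0.0222  0.0247 -0.2311 -0.2301 -0.2114 -0.209 ]
0.41 29 [-0.0114 -0.0099  0.0224  0.0241 -0.2315 -0.2301 -0.2101 -0.2098]
0.415 29 [-0.0112 -0.0109  0.023   0.0242 -0.2338 -0.2311 -0.2114 -0.209 ]
0.42 32 [-0.0117 -0.0107  0.0228  0.0247 -0.232  -0.2311 -0.2113 -0.208 ]
0.425 34 [-0.0141 -0.0118  0.0247  0.0249 -0.2321 -0.2309 -0.2131 -0.2106]
0.43 33 [-0.0112 -0.011   0.0263  0.0289 -0.2286 -0.2279 -0.2107 -0.2098]
0.435 32 [-0.0131 -0.0119  0.0299  0.0312 -0.2277 -0.2275 -0.2138 -0.2114]
```

View pics/p5.png

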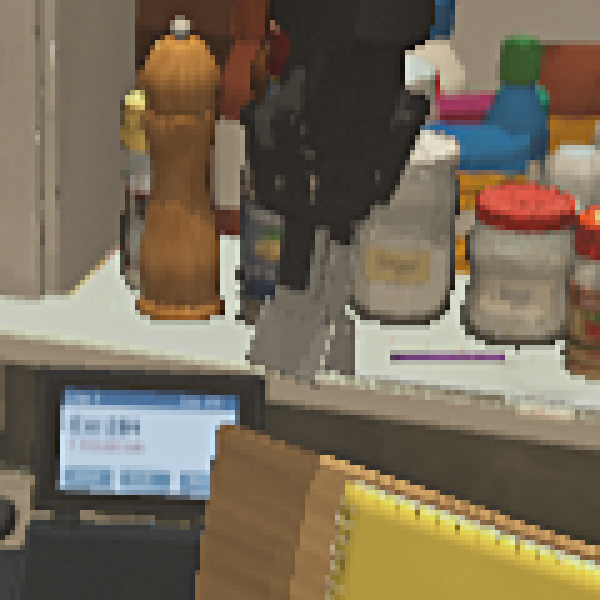

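The clip is lifted, with the jaw open and the lips about 35 mm above the board at crop (290,370). I'll move across to the pad's middle and 3.7 mm forward.

Emit:
send_rows:
  steps: "-1 0.004 -0.028 0 0 0 0;-1 0.004 -0.029 0 0 0 0;-1 0.005 -0.029 0 0 -0.0028 0;-1 0.004 -0.029 0 0 0 0;-1 0 0 0 0 0 0"

```text
clock: 6.65
eef_pos: [0.5776, -0.2356, 0.2716]
tool_rot: [0.64, 0.764, -0.067, -0.055]
ft_force: [-0.7, 0.4, -0.4]
grip_width: 0.019
grasp_force: 60.2
```

Emit:
send_rows:
  steps: "-1 0 0 0 0 0 0;-1 0 0 0 0 0 0;-1 0 0 0 0 0 0;-1 0 0 0 0 0 0;-1 0 0 0 0 0 0"

```text
clock: 7.07
eef_pos: [0.5784, -0.2291, 0.274]
tool_rot: [0.637, 0.766, -0.066, -0.054]
ft_force: [0.7, 0.4, -1.0]
grip_width: 0.0184
grasp_force: 60.2
```

```bash
python3 g.py .0070 -.331 .2985; python3 - <<'E'
from t import *
c=camera("scene")
q=loc(world(c)).reshape(-1,3); q=q[(abs(q[:,0]-.01)<.05)&(abs(q[:,1]+.331)<.04)&(q[:,2]>.30)&(q[:,2]<.405)]
for lo in np.arange(.3,.4,.005):
    t=q[(q[:,2]>lo)&(q[:,2]<lo+.005)]
    if len(t): print(lo.round(3),len(t),np.percentile(t,[0,5,95,100],axis=0)[:,:2].T.ravel())
E
```

```text
d [-0.0109 -0.0028 -0.0612] rv [ 0.      0.0025 -0.0015] loc [ 0.0075 -0.3302  0.3608] az [0.1694 0.0313 0.985 ] ay [-0.1815  0.9834  0.    ] nn [ 0.9687  0.1788 -0.1723] 7.0667 [-0.3307  0.6659  0.8614  1.9151 -0.0842  1.0624]
0.3 66 [-0.0042 -0.0028  0.0031  0.006  -0.3709 -0.3689 -0.2974 -0.2932]
0.305 64 [-0.0051 -0.0024  0.0028  0.0035 -0.3707 -0.3672 -0.2971 -0.2911]
0.31 56 [-0.0036 -0.0021  0.0026  0.0041 -0.3707 -0.3659 -0.2955 -0.2925]
0.315 101 [-0.0039 -0.0022  0.0101  0.0115 -0.3707 -0.3661 -0.295  -0.292 ]
0.32 71 [ 0.004   0.0052  0.012   0.0149 -0.3704 -0.3674 -0.2957 -0.2916]
0.36 16 [-0.009  -0.0084  0.0232  0.0233 -0.3521 -0.3508 -0.3174 -0.3157]
0.365 49 [-0.01   -0.0091  0.0247  0.0269 -0.3533 -0.3529 -0.3129 -0.3095]
0.37 49 [-0.0102 -0.0092  0.0228  0.0264 -0.3542 -0.3525 -0.3127 -0.3096]
0.375 48 [-0.0093 -0.0074  0.0215  0.0245 -0.3536 -0.3513 -0.313  -0.3114]
0.38 46 [-0.0071 -0.0063  0.0198  0.0219 -0.3534 -0.3518 -0.3121 -0.3094]
0.385 48 [-0.0056 -0.005   0.0098  0.0192 -0.3539 -0.3529 -0.3132 -0.3107]
0.39 51 [-0.0046 -0.0036  0.0181  0.0213 -0.3542 -0.3527 -0.3135 -0.3114]
0.395 34 [-0.0045 -0.0036  0.0184  0.0191 -0.3508 -0.3477 -0.3189 -0.3127]
0.4 26 [-0.0104 -0.0089  0.0187  0.019  -0.3465 -0.3464 -0.3255 -0.3223]
```

The lips are centred within 1 mm of the pad and board stack. I'll lower in steps.

Emit:
send_rows:
  steps: "-1 -0.003 -0.0005 -0.010 0 0 0;-1 -0.002 -0.0005 -0.010 0 0 0;-1 -0.0017 -0.0005 -0.010 0 0 0;-1 -0.0017 -0.0005 -0.010 0 0 0;-1 0 0 0 0 0 0"

```text
clock: 7.53
eef_pos: [0.5687, -0.2314, 0.2318]
tool_rot: [0.637, 0.766, -0.066, -0.056]
ft_force: [-0.4, -0.1, -0.9]
grip_width: 0.019
grasp_force: 60.2
```

Emit:
send_rows:
  steps: "-1 -0.0013 -0.0003 -0.008 0 0 0;-1 -0.0013 -0.0003 -0.008 0 0 0;-1 -0.0007 0 -0.004 0 0 0;-1 0 0 0 0 0 0;-1 0 0 0 0 0 0"

```text
clock: 7.95
eef_pos: [0.5667, -0.2326, 0.2143]
tool_rot: [0.637, 0.766, -0.066, -0.054]
ft_force: [0.4, -0.5, -0.7]
grip_width: 0.0189
grasp_force: 60.2
```

```bash
python3 g.py .0070 -.331 .2985; python3 - <<'E'
from t import *
c=camera("scene"); cv2.imwrite("pics/p6.png",cv2.resize(c["frame"][120:240,340:460],(600,600),interpolation=0)[...,::-1])
q=loc(world(c)).reshape(-1,3); q=q[(abs(q[:,0]-.01)<.05)&(abs(q[:,1]+.331)<.04)&(q[:,2]>.27)&(q[:,2]<.36)]
for lo in np.arange(.27,.36,.005):
    t=q[(q[:,2]>lo)&(q[:,2]<lo+.005)]
    if len(t): print(lo.round(3),len(t),np.percentile(t,[0,5,95,100],axis=0)[:,:2].T.ravel())
E
```

```text
d [ 0.0007  0.0007 -0.0015] rv [ 0.0002  0.0028 -0.0003] loc [ 0.0059 -0.3316  0.2999] az [0.1694 0.0313 0.985 ] ay [-0.1815  0.9834  0.    ] nn [ 0.9687  0.1788 -0.1723] 7.95 [-0.3415  0.6177  0.6229  1.7234 -0.0856  1.0529]
0.27 59 [-0.0049 -0.0021  0.0021  0.0026 -0.3694 -0.3662 -0.2955 -0.2911]
0.275 59 [-0.0056 -0.0035  0.0029  0.0055 -0.3675 -0.363  -0.2947 -0.291 ]
0.28 59 [-0.0045 -0.0029  0.0031  0.0035 -0.3708 -0.3684 -0.2988 -0.2931]
0.285 62 [-0.0047 -0.0033  0.0019  0.0023 -0.3704 -0.3667 -0.2947 -0.2917]
0.29 66 [-0.0041 -0.0027  0.003   0.0036 -0.3707 -0.3686 -0.2966 -0.2927]
0.295 53 [-0.0052 -0.003   0.0024  0.003  -0.3698 -0.3666 -0.2971 -0.2924]
0.3 42 [-0.011  -0.0102  0.0019  0.0024 -0.3706 -0.3672 -0.2931 -0.2912]
0.305 65 [-0.0128 -0.0116  0.0009  0.0027 -0.3705 -0.3666 -0.298  -0.292 ]
0.31 61 [-0.0105 -0.0095  0.0029  0.0036 -0.3701 -0.3679 -0.2956 -0.2911]
0.315 82 [-0.0094 -0.0085  0.0091  0.0106 -0.3703 -0.3664 -0.2947 -0.2919]
0.32 71 [-0.0088 -0.007   0.0127  0.0188 -0.3696 -0.3661 -0.2948 -0.2923]
0.325 48 [-0.0081 -0.0066  0.0178  0.0183 -0.3551 -0.3542 -0.3137 -0.3096]
0.33 48 [-0.0072 -0.0057  0.017   0.0198 -0.3552 -0.3534 -0.3146 -0.311 ]
0.335 31 [-0.0054 -0.0043  0.0173  0.0194 -0.3538 -0.3495 -0.3206 -0.319 ]
0.34 28 [-0.0107 -0.0099  0.0163  0.017  -0.347  -0.3464 -0.3229 -0.321 ]
0.345 27 [-0.016  -0.0143  0.0177  0.0198 -0.3481 -0.3477 -0.3221 -0.3182]
0.35 33 [-0.0172 -0.0145  0.0163  0.0177 -0.3482 -0.3473 -0.3296 -0.3268]
0.355 29 [-0.0179 -0.0164  0.017   0.0183 -0.3482 -0.3476 -0.3281 -0.3262]
```

View pics/p6.png

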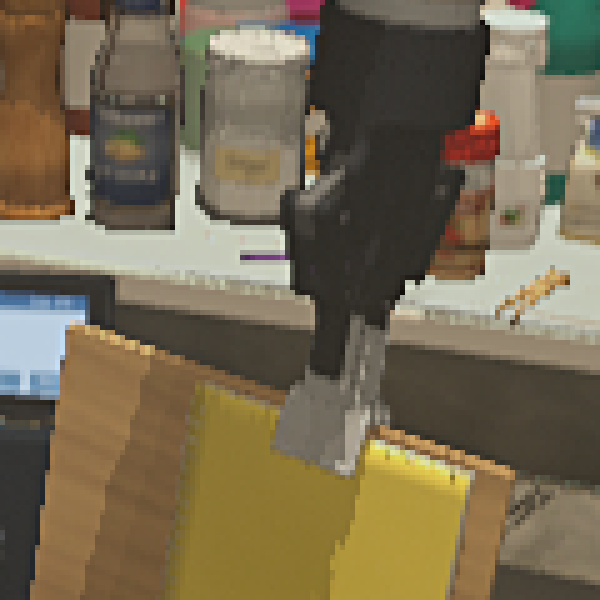

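The jaw straddles the pad and board at crop (330,450), and the pad is undisturbed. I'll press down slightly until it seats, then release.

Emit:
send_rows:
  steps: "-1 0.0005 0 -0.001 0 0 0;-1 0.0003 0 -0.001 0 0 0;-1 0 0 -0.001 0 0 0;-1 0 0 -0.001 0 0 0;-1 0 0 0 0 0 0"

```text
clock: 8.42
eef_pos: [0.5669, -0.2327, 0.2138]
tool_rot: [0.637, 0.766, -0.066, -0.053]
ft_force: [-4.1, 2.1, 13.9]
grip_width: 0.0189
grasp_force: 62.6
```

Emit:
send_rows:
  steps: "-0.4 0 0 0 0 0 0;-0.2 0 0 0 0 0 0;0 0 0 0 0 0 0;0.3 0 0 0 0 0 0;1 0 0 0 0 0 0"

```text
clock: 8.83
eef_pos: [0.5673, -0.2327, 0.2091]
tool_rot: [0.637, 0.766, -0.066, -0.055]
ft_force: [-0.3, -1.2, -0.5]
grip_width: 0.0657
grasp_force: 0.0
```

Emit:
send_rows:
  steps: "1 0 0 0 0 0 0;1 0 0 0 0 0 0;1 0 0 0 0 0 0;1 0 0 0 0 0 0;1 0 0 0 0 0 0"

```text
clock: 9.25
eef_pos: [0.5673, -0.2328, 0.2095]
tool_rot: [0.637, 0.766, -0.066, -0.055]
ft_force: [-0.8, 0.9, 0.2]
grip_width: 0.0854
grasp_force: 0.0
```

Emit:
send_rows:
  steps: "1 0.0017 0.0003 0.010 0 0 0;1 0.0034 0.0006 0.020 0 0 0;1 0.005 0.001 0.030 0 0 0;1 0.005 0.001 0.030 0 0 0;1 0 0 0 0 0 0"

```text
clock: 9.67
eef_pos: [0.5851, -0.2304, 0.3066]
tool_rot: [0.638, 0.766, -0.063, -0.048]
ft_force: [0.6, 0.2, 1.0]
grip_width: 0.0852
grasp_force: 0.0
```

```bash
python3 - <<'E'
from t import *
c=camera("scene"); cv2.imwrite("pics/p7.png",cv2.resize(c["frame"][140:320,320:460],(560,600),interpolation=0)[...,::-1])
q=loc(world(c)).reshape(-1,3); q=q[(abs(q[:,0]-.01)<.05)&(abs(q[:,1]+.331)<.04)&(q[:,2]>.27)&(q[:,2]<.4)]
for lo in np.arange(.28,.4,.005):
    t=q[(q[:,2]>lo)&(q[:,2]<lo+.005)]
    if len(t): print(lo.round(3),len(t),np.percentile(t,[0,5,95,100],axis=0)[:,:2].T.ravel())
E
```

```text
0.28 63 [-0.004  -0.0028  0.0024  0.0032 -0.37   -0.3656 -0.296  -0.2916]
0.285 57 [-0.0049 -0.0029  0.0019  0.0041 -0.3704 -0.3686 -0.2957 -0.2928]
0.29 60 [-0.0045 -0.0025  0.0028  0.0038 -0.3702 -0.3651 -0.3    -0.2932]
0.295 60 [-0.0029 -0.0017  0.0023  0.0041 -0.3701 -0.3663 -0.2939 -0.2924]
0.3 55 [-0.0067 -0.0042  0.0019  0.003  -0.3698 -0.3675 -0.2939 -0.291 ]
0.305 63 [-0.0066 -0.0053  0.0025  0.0044 -0.3709 -0.365  -0.2956 -0.2916]
0.31 58 [-0.0064 -0.0054  0.0025  0.0058 -0.3708 -0.3685 -0.2949 -0.2917]
0.315 79 [-0.0055 -0.0051  0.009   0.0108 -0.3708 -0.3665 -0.2948 -0.2913]
0.32 70 [-0.0066 -0.0047  0.0126  0.0198 -0.3709 -0.3661 -0.2957 -0.2915]
0.325 44 [-0.0077 -0.0058  0.017   0.0194 -0.3569 -0.3548 -0.3128 -0.3117]
0.33 47 [-0.007  -0.0046  0.0198  0.0215 -0.356  -0.3538 -0.3196 -0.3138]
0.335 39 [-0.0069 -0.0062  0.0212  0.0233 -0.3483 -0.3477 -0.3185 -0.3151]
0.34 32 [-0.0085 -0.0075  0.0225  0.0243 -0.3499 -0.3473 -0.3232 -0.3209]
0.345 36 [-0.009  -0.0083  0.0225  0.024  -0.3486 -0.3476 -0.3226 -0.3197]
0.35 34 [-0.01   -0.0085  0.0261  0.0278 -0.3477 -0.3471 -0.3223 -0.3212]
0.355 44 [-0.0096 -0.0089  0.0268  0.0273 -0.3486 -0.3467 -0.3205 -0.319 ]
0.36 51 [-0.0124 -0.0112  0.027   0.0278 -0.3488 -0.348  -0.3205 -0.3183]
0.365 15 [-0.0118 -0.0102  0.0248  0.0254 -0.3479 -0.347  -0.3205 -0.319 ]
```

View pics/p7.png

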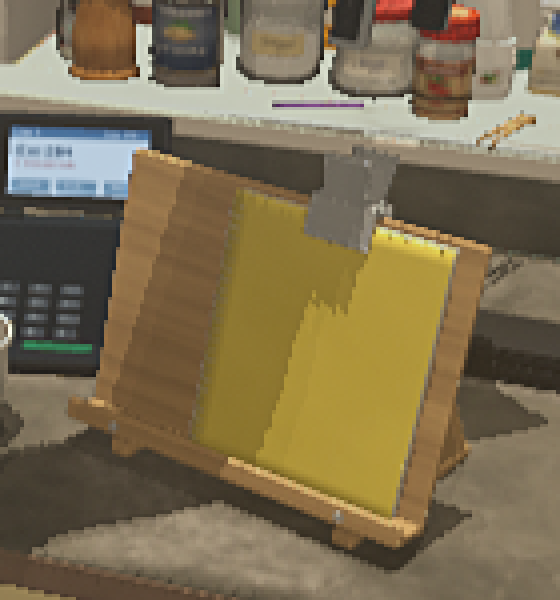

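The clip now clamps pad and board at crop (345,205), near the middle of the pad's top edge. The lips rest flush and the plates spread about 39 mm, which fits a jaw opening of roughly 0.25 rad. The pad is still on its ledge and the gripper is clear.

```bash
python3 -c "
from workcell import *
print(job_done())"
```

```text
the job is handed in; nothing more can be done
None
```

I moved the clip from the bare end of the board to about the middle of the pad's top edge, where it clamps pad and board; the last picture shows the pad still on its ledge, and the job is handed in (no verdict came back).

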